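# Clear the filler and close the steam cleaner until its cap clicks

## Robot

A 6-joint arm with a two-finger parallel gripper is mounted at the origin on a cart in front of the work surface, level with it; the furniture and walls round the work are solid. World frame = base frame: x ahead of the robot, y to its left, z up, the work surface at z = 0. Lengths are in mm, angles in rad, forces in N, time in s.
With the tool pointing down it reaches from about 275 to 750 mm from the base axis. Payload 10.2 kg.
Tool frame: the origin (TCP) lies between the finger pads, 19 mm behind the fingertips; this is the grasp point; z points along the fingers, y is the line along which they close (so a half turn about z gives the same grasp; the last joint's range is limited). The gripper opens to 85 mm and grips with 20 to 120 N. Pads are 22 mm wide; open, the fingers measure 114 mm over their backs; the gripper's body (76 mm by 85 mm) begins 54 mm behind the grasp point. The pads swing forward as they close: fully open they stand 13 mm farther back than shut.
Start: joints at [-1.397, 0.313, 1.498, -0, 1.331, -0.223], TCP at [202.884, -484.22, 249.994] pointing down, gripper open.
Joint ranges: [-2.94, 2.94], [-0.97, 2.17], [0.19, 2.56], [-1.23, 4.37], [0.02, 3.11], [-2.88, 2.88]. Speed limits (rad/s): [2.39, 2.39, 3.01, 3.14, 3.14, 3.14].

## Interface

Orientations are given as a unit quaternion [w, x, y, z].
In Python, from rig import readout, cams, order gives the robot as it stands.
- The arm moves only by the shell command python3 -m handwheel FILE [OPENING] [FORCE], which reads ROWS from the file FILE. ROWS is a JSON object whose key "motion" holds a list of rows, 1 to 8 of them, each of 6 numbers: dx, dy, dz in parts of the range, where 1.0 means 800 mm, then a rotation vector rx, ry, rz in a scale on which 1.0 is 180 degrees; each row is the pose to reach, as a shift and turn from the pose commanded when the command began, along the tool's axes at that moment; what a row does not reach only later rows make up. A row lasts 1/10 s, in which the tool goes at most 50 mm and 0.15 rad, less where a joint would pass 70% of its speed; a pose out of reach is approached as far as the arm can. OPENING is the opening from 0.0 (shut) to 1.0 (fully open), set as the command begins (- or left out keeps the last). The fingers move at their own pace and stop on an object; FORCE is the grip in N (left out, the last holds). Time passes only in rows, so rows that do not move let the fingers close. It prints the time, the measured TCP pose, the force, the opening and the grip force at its end. Input that does not fit is refused with a message, and nothing moves.
- readout.sense(): the state, without advancing time (a new reading comes with each control period).
- cams.capture(name): name is "side" or "top"; returns (picture, depth): 480x640x3 uint8, red, green, blue; 480x640 float32, mm along the optical axis (not along the pixel's ray), 0 where there is no reading.
- cams.calibration(name): a dict with "fx", "fy", "cx", "cy" (pixels), "position" and "attitude" of the camera in the world. Camera axes: x right, y down, z forward; pixel columns grow to the right and rows downward; lengths in mm; the calibration is good to about 2 mm. A picture is of the moment at which its call begins. calibration takes no time and is no camera call.
- order.finish_job(): hands the job in; it is judged then, once.
Trained networks look in the newest picture that a camera, given by its name, has taken for a name from the list of things; names that differ only in an ending like _2 or _b are one class to them, and where a whole thing is asked for, a point or a joint stands for the part that bears it (a point fixed in the world has none). Each returns a list of dicts, best first, with "p" (0 to 1); they miss things now and then, are a little off and sometimes report something else, mostly with a low value. They report only what shows in the picture. A call takes as long as a camera call. They do not tell look-alikes from the thing itself.
- cams.trace(target, camera): "pixels" (480x640 bool, what is visible of it) and "bbox" ([left, top, right, bottom] in pixels, round what is visible of it).
- cams.spot_point(target, camera): "uv" ([column, row] in pixels: a listed point, or the origin of a listed thing).
The state is a dict: "time_s": time; "joints": joint angles; "dq": joint speeds; "tau": joint torques, N m; "eef_pos": TCP position; "ee_rot": TCP orientation; "force": force on the tool from outside, world axes, zero at the start; "wrist_torque": the same for the moment, N m; "grip_width": opening from 0.0 (shut) to 1.0 (fully open); "grip_force": force on a finger pad.
Only numpy, scipy, OpenCV 4.12 (cv2) and the standard library are available. Lean on these libraries where they do the work, as an engineer would, in place of code of your own. Each camera call takes 0.05 s, during which the arm holds its last target. There are 200 camera calls.

## Task

The cap on the slanted filler of the steam cleaner is still loose, and either the box grater or the clear bottle stands right in front of it in the way. Stand whichever one is in the way upright in the middle of the round wooden board, then screw the filler cap clockwise until it is fully home and its ratchet clicks. Leave the other things where they are and keep everything upright.

Things in the scene. Friction and masses are not known exactly. Their poses are not given: they have to be found in the camera images.
- steam_cleaner: Fixed white steam cleaner, 250 (x) by 180 (y) by 190 mm high, wheels 200 mm over all, carry handle on its rear half up to 235 mm. Origin: centre of its underside. Its -x end is the front; the front half of the top slopes down to a front wall 90 mm high, 125 mm before the origin. The thing in the way stands 182 to 192 mm before the origin, within 15 mm of the middle line.
- cap_grip (a point): Point on the filler cap's axis, 2 mm below the top of its finger wing. z: out along the axis, 35 degrees from vertical towards the cleaner's front; x: along the wing; turns with the cap. Cap: black knurled disc, 56 mm diameter, its top 23 mm below the point. Wing: 52 mm long (x), 14 mm thick (y, pinch it across this), 25 mm high, the same after half a turn. The TCP can be put here.
- cap_thread (a joint): How far the cap is screwed down, rad: grows clockwise (seen from outside), 0 loose, 2.2 at the stop. Starts at 0.1 to 1.0. The cap sinks along its axis by 1.3 mm per rad. Friction about 0.16 N m; it stays where it is left and comes undone if turned back.
- cap_click (a joint): Slip of the cap's shell over its ratchet, rad, grows clockwise. Near 0 while the thread turns; once the thread is at its stop the torque rises to about 0.3 N m, then the shell jumps on a tooth (0.52 rad), felt as a click. The wing turns by cap_thread + cap_click: up to the first click 1.7 to 2.7 rad, more than one grasp.
- grater: Steel box grater, upright, 86 (x) by 117 (y) by 238 mm, tapering, 0.16 to 0.28 kg. Origin: centre of its foot, 4 mm below what it stands on. On top a dark bow handle: its bar runs along y, 22 mm thick (x), 70 mm long, top at 238 mm, open below down to the grater's top at 190 mm. Lift it by pinching the bar across x at its middle from above, fingertips about 205 mm above its foot.
- bottle: Slim clear bottle, dark cap, upright, 60 mm diameter, 245 mm high, 0.45 to 0.75 kg. Origin: centre of its underside. Lift it by the neck from above: fingers meet a smooth cone there, 40 mm wide at 200 mm above the foot and 28 mm at the top.
- board: Round beech board lying on the table, 200 mm diameter, top 14 mm above the table, empty, does not move; a cutlery box up to 100 mm high stands just before it, so carry things over with about 120 mm of lift. Origin: centre of its underside.
- mustard_jar: Glass jar with dark lid standing left of the filler, 65 mm diameter, 110 mm high. Origin: centre of its underside. Leave it.
- spice_jar: Slim spice jar with ochre lid standing to the right before the filler, 45 mm diameter, 107 mm high. Origin: centre of its underside. Leave it.
Not all that is in view belongs to the job. There is more than one size of the bottle; the job needs the larger.

How it is judged (in metres and radians):
On the way, in this order (a step that is already met when the one before it is completed fails the run):
1. the thing that stood before the filler stands upright and released on the board (horizontal distance between each of grater, bottle and cap_grip above 0.16 m and ((horizontal distance between grater and board below 0.04 m and z of grater in the frame of board between 0.008 and 0.019 m and angle between grater's own z axis and vertical below 0.1 rad and linear speed of grater below 0.02 m/s and contact force between the fingers and grater below 0.3 N) or (horizontal distance between bottle and board below 0.04 m and z of bottle in the frame of board between 0.008 and 0.019 m and angle between bottle's own z axis and vertical below 0.1 rad and linear speed of bottle below 0.02 m/s and contact force between the fingers and bottle below 0.3 N))), for 0.2 s.
2. the cap is fully home and its ratchet has clicked (value of joint cap_thread above 2.1 rad and value of joint cap_click above 0.28 rad), for 0.2 s.
At the end, for the whole second after the job is handed in: The grater or bottle that was in the way stands upright and released on the board, centre within 40 mm of its centre; neither is within 160 mm of the cap. The cap is at its stop (cap_thread over 2.1), its ratchet slipped a tooth (cap_click over 0.28), all at rest (all of step 1 and all of step 2 and velocity of joint cap_click between -0.05 and 0.05 rad/s); the robot touches nothing.
It fails at once if both the grater and the bottle are shifted (over 30 mm): the one not in the way must be left alone (distance of each of grater, bottle from where it was at the start of the episode above 0.03 m).
It fails at once if the grater or the bottle is tipped over (past 0.6 rad) (angle between any of grater, bottle's own z axis and vertical above 0.6 rad).
It fails at once if a jar beside the filler is shifted over 30 mm or tipped (distance of any of mustard_jar, spice_jar from where it was at the start of the episode above 0.03 m or angle between any of mustard_jar, spice_jar's own z axis and vertical above 0.5 rad).
It also fails if it takes over 58 s, if anything falls off the work surface, if the arm or the gripper's body presses on something with over 40 N, if the wrist force passes 120 N, or if a joint passes its speed limit or range.

## Working session

There is one attempt and no reset: what is moved stays moved. The work goes in short steps, Python scripts to look and compute and a shell command to move; the robot and the scene stay as the last step left them, time stands still between calls to the robot, and variables do not carry over. Pictures are saved under pics/ and viewed, at most 10 in all, crops included, and the job is handed in when it is done.

```bash
mkdir -p pics; ls
cat > h.py <<'E'
import numpy as np, cv2
from rig import readout, cams, order
from scipy.spatial.transform import Rotation as R
def rot(q): return R.from_quat([q[1],q[2],q[3],q[0]])
def world(name,uv,d):
    c=cams.calibration(name); uv=np.atleast_2d(uv).astype(float); d=np.atleast_1d(d)
    p=np.c_[(uv[:,0]-c["cx"])/c["fx"]*d,(uv[:,1]-c["cy"])/c["fy"]*d,d]
    a=np.array(c["attitude"]); r=rot(a) if a.size==4 else R.from_matrix(a)
    return r.apply(p)+np.array(c["position"])
def cloud(name,depth,mask):
    v,u=np.nonzero(mask&(depth>0)); return world(name,np.c_[u,v],depth[v,u])
def rel(p,r=None):
    "world target (mm), Rotation -> tool-axes shift and rotvec from the measured pose"
    s=readout.sense(); q=rot(s["ee_rot"]); 
    d=q.inv().apply(np.array(p)-np.array(s["eef_pos"]))
    w=(q.inv()*r).as_rotvec() if r is not None else np.zeros(3)
    return np.round(d,1),np.round(w,3)
E
python3 - <<'E'
from h import *
s=readout.sense(); print(s)
for n in("side","top"):
    im,d=cams.capture(n); cv2.imwrite(f"pics/{n}0.png",im[:,:,::-1]); np.save(f"{n}0.npy",d); print(n,cams.calibration(n))
    for t in["steam_cleaner","cap_grip","grater","bottle","board","mustard_jar","spice_jar"]:
        for o in cams.trace(t,n)[:4]:
            P=cloud(n,d,o["pixels"]); print(n,t,round(o["p"],2),o["bbox"],len(P),np.percentile(P,[2,50,98],axis=0).round(0).tolist() if len(P) else "")
        if t in("cap_grip",'board'): print([(o["uv"],o["p"]) for o in cams.spot_point(t,n)])
E
```

```text
pics
{'time_s': 0.0, 'joints': array([-1.39740080e+00,  3.13446427e-01,  1.49843781e+00,  6.12777441e-06,
        1.33094226e+00, -2.23420689e-01]), 'dq': array([-8.07381487e-04, -3.67290320e-04,  9.84077129e-04,  9.35816451e-05,
       -4.28691368e-05,  6.84855667e-04]), 'tau': array([-2.07663043e-04, -4.12269366e+01, -2.59740633e+01, -1.53828400e-04,
        4.22295125e-03, -7.17719047e-06]), 'eef_pos': array([ 202.84519526, -483.99142864,  249.43659874]), 'ee_rot': array([-6.16652952e-04,  9.80381553e-01,  1.97108166e-01,  1.84039574e-05]), 'force': array([ 0.85432708, -0.25461355, -0.23363079]), 'wrist_torque': array([ 0.00992086, -0.00551554,  0.02363985]), 'grip_force': 0.0, 'grip_width': 0.9999229720683285}
side {'fx': 492.56941133210074, 'fy': 492.56941133210074, 'cx': 323.66592588977386, 'cy': 237.15267746253366, 'position': array([183.40561711, 801.27843718, 858.76205348]), 'attitude': array([ 0.0982967 , -0.22196531,  0.88532914, -0.39656206])}
side steam_cleaner 0.6 [150.9, 270.5, 299.2, 411.2] 15819 [[497.0, 291.0, 25.0], [604.0, 414.0, 148.0], [713.0, 507.0, 226.0]]
sid
[... 1815 characters left out ...]
1.5] 423 [[380.0, -6.0, 1.0], [392.0, 21.0, 113.0], [439.0, 36.0, 187.0]]
top bottle 0.6 [433.0, 143.0, 473.7, 196.2] 994 [[620.0, -349.0, 4.0], [636.0, -320.0, 140.0], [666.0, -304.0, 246.0]]
top board 0.65 [315.1, 170.9, 380.9, 230.8] 3089 [[597.0, -119.0, 7.0], [683.0, -29.0, 13.0], [774.0, 59.0, 19.0]]
[([345.4, 201.6], 0.97)]
top mustard_jar 0.67 [201.9, 294.7, 235.7, 325.4] 690 [[409.0, 366.0, -2.0], [433.0, 393.0, 107.0], [474.0, 427.0, 113.0]]
top spice_jar 0.54 [297.0, 257.5, 314.6, 278.7] 358 [[471.0, 123.0, 14.0], [484.0, 145.0, 104.0], [512.0, 165.0, 110.0]]
top spice_jar 0.49 [433.2, 142.2, 474.6, 198.7] 1014 [[620.0, -351.0, 5.0], [637.0, -320.0, 139.0], [670.0, -304.0, 246.0]]
```

Run:
```python
from h import *
a=cv2.imread("pics/side0.png"); t=cv2.imread("pics/top0.png")
c1=cv2.resize(a[230:430,140:440],(600,400),interpolation=cv2.INTER_CUBIC)
cv2.imwrite("pics/crop1.png",c1)
for n in("side","top"):
    im,d=cams.capture(n)
    g=cloud(n,d,cams.trace("grater",n)[0]["pixels"])
    h=g[(g[:,2]>222)&(g[:,2]<245)]; 
    r=cv2.minAreaRect(h[:,:2].astype(np.float32)); print(n,"bar",len(h),r,h[:,2].max(), np.percentile(h,[5,95],axis=0).round())
    b=cloud(n,d,cams.trace("board",n)[0]["pixels"]); b=b[(b[:,2]>6)&(b[:,2]<22)]
    print("board",cv2.minEnclosingCircle(b[:,:2].astype(np.float32)),np.median(b[:,2]))
    c=cloud(n,d,cams.trace("cap_grip",n)[0]["pixels"]); np.save(f"cap_{n}.npy",c)
    s=cloud(n,d,cams.trace("steam_cleaner",n)[0]["pixels"]); s=s[(s[:,2]>185)&(s[:,2]<200)]
    print("cleaner top",cv2.minAreaRect(s[:,:2].astype(np.float32)),len(s))
    uv=cams.spot_point("cap_grip",n); 
    for o in uv[:1]:
        c0=cams.calibration(n); o1=world(n,o["uv"],1.)[0]-c0["position"]; print("ray",c0["position"],o1)
    for j in("mustard_jar","spice_jar"):
        x=cloud(n,d,cams.trace(j,n)[0]["pixels"]); x=x[x[:,2]>98]; print(j,cv2.minEnclosingCircle(x[:,:2].astype(np.float32)))
```

```text
side bar 358 ((472.39263916015625, 255.38475036621094), (21.43161392211914, 71.23274230957031), 44.77694320678711) 234.41826329101866 [[448. 237. 224.]
 [494. 280. 233.]]
board ((687.753173828125, -27.519304275512695), 100.28707122802734) 12.507266504425388
cleaner top ((670.7762451171875, 411.5993347167969), (111.11377716064453, 157.70652770996094), 40.42338943481445) 2881
ray [183.40561711 801.27843718 858.76205348] [ 0.38772681 -0.54807536 -0.75557681]
mustard_jar ((441.9374084472656, 400.0654602050781), 30.94398307800293)
spice_jar ((468.0562744140625, 193.73377990722656), 79.29410552978516)
top bar 267 ((471.91558837890625, 252.28732299804688), (22.056411743164062, 74.5433349609375), 43.87742614746094) 237.29888442313836 [[447. 229. 224.]
 [495. 276. 235.]]
board ((685.4672241210938, -31.63725471496582), 100.48824310302734) 13.35031590955839
cleaner top ((666.067626953125, 406.2391052246094), (112.96730041503906, 161.57093811035156), 40.36759948730469) 1722
ray [ 127.18615945  203.30853497 1327.04971502] [ 0.33048754  0.07177238 -0.95571624]
mustard_jar ((440.5960388183594, 397.26153564453125), 30.735000610351562)
spice_jar ((493.8239440917969, 144.15020751953125), 22.840993881225586)
```

View pics/side0.png

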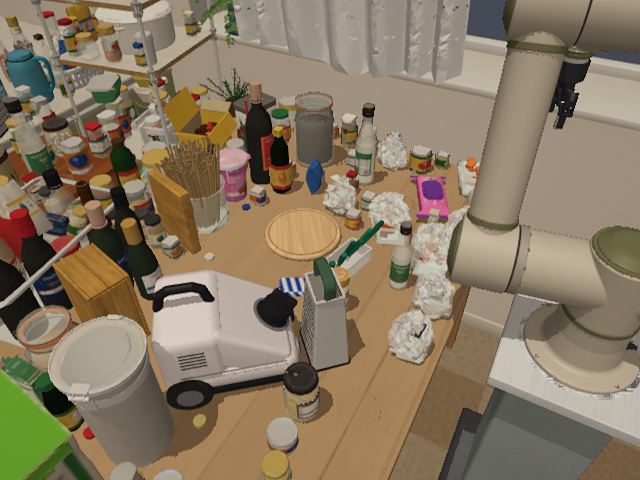

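View pics/top0.png

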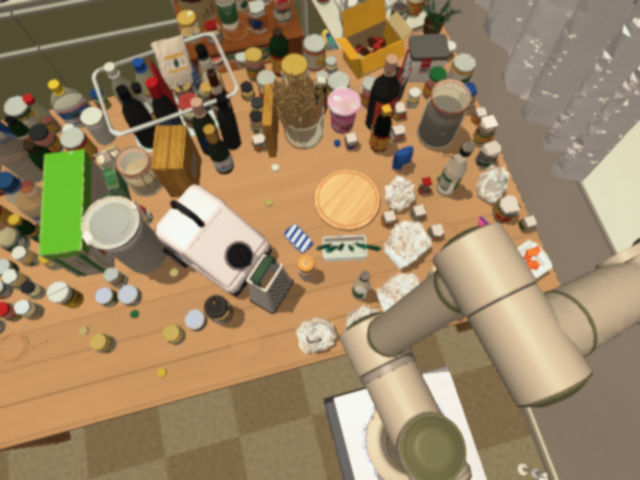

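View pics/crop1.png

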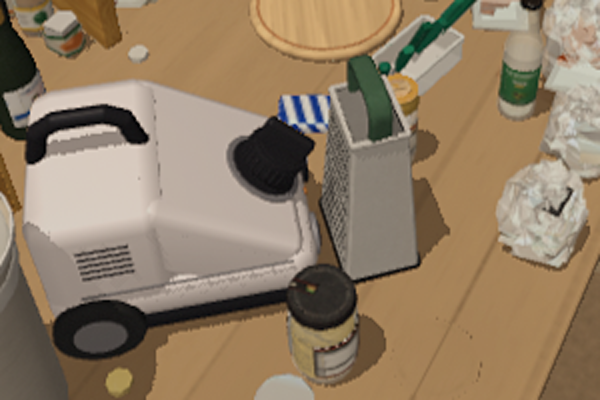

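The side view shows three things that matter:
- The grater at (325,315) is right in front of the filler cap at (280,308).
- The large bottle is away at (366,145), and its small look-alike is at (399,255).
- The board is at (303,234).

The only thing that could be taken for the grater is the wooden block, at (100,290) or (175,205). The crop confirms the steel grater with its dark green bow, so the grater is the thing to move.

```bash
cat >> h.py <<'E'
def down(deg):
    c,s=np.cos(np.radians(deg)),np.sin(np.radians(deg))
    return R.from_matrix(np.array([[-s,c,0],[c,s,0],[0,0,-1]]))
E
sed -i 's/return R.from_matrix(np.array(\[\[-s,c,0\],\[c,s,0\],\[0,0,-1\]\]))/return R.from_matrix(np.array([[-s,c,0],[c,s,0],[0,0,-1.]]))/' h.py
python3 - <<'E'
from h import *
print(rel([400,-150,400],down(-12)), rel([472,254,330],down(44)))
print(down(44).as_matrix())
E
```

```text
(array([ 311. , -232.1, -150. ]), array([ 0.   , -0.   , -0.965])) (array([ 533.5, -576.9,  -80. ]), array([ 0.   , -0.   , -1.942]))
[[-0.69465837  0.7193398   0.        ]
 [ 0.7193398   0.69465837  0.        ]
 [ 0.          0.         -1.        ]]
```

Careful with the scale: shifts go in shares of 800 mm and turns go in shares of 180 degrees. That gives: 285 mm is 0.3563, 245 mm is 0.3063, -0.965 rad is -0.3072.

```bash
echo '{"motion":[[0.025, -0.0125, -0.0625, 0, 0, -0.0318], [0.0625, -0.0438, -0.1125, 0, 0, -0.07], [0.1063, -0.0813, -0.15, 0, 0, -0.1114], [0.1563, -0.1188, -0.175, 0, 0, -0.1528], [0.2063, -0.1563, -0.1875, 0, 0, -0.191], [0.2563, -0.1938, -0.1875, 0, 0, -0.2292], [0.3063, -0.2313, -0.1875, 0, 0, -0.2706], [0.3563, -0.2688, -0.1875, 0, 0, -0.3072]]}' > mv.in && python3 -m handwheel mv.in 0.75
python3 - <<'E'
from h import *
print(rel([472,254,330],down(44)),readout.sense()["joints"].round(2))
E
```

```text
time_s: 2.6
eef_pos: [373.7, -190.0, 400.3]
ee_rot: [0.001, 0.776, 0.631, 0.0]
force: [0.6, -1.7, -0.2]
grip_width: 0.752
grip_force: 0.0
(array([454.8,   6.1,  70.1]), array([ 0.001,  0.001, -0.972])) [-0.75  0.01  1.47  0.    1.66 -0.55]
```

Converted, 378 mm is 0.4725, 330 mm is 0.4125, -0.96 rad is -0.3056.

```bash
echo '{"motion":[[0.0563, 0, 0, 0, 0, -0.0318], [0.1125, 0, 0, 0, 0, -0.07], [0.1725, 0.0025, 0, 0, 0, -0.1114], [0.2325, 0.0025, 0.0063, 0, 0, -0.1528], [0.2925, 0.0038, 0.0125, 0, 0, -0.191], [0.3525, 0.005, 0.0188, 0, 0, -0.2292], [0.4125, 0.0063, 0.025, 0, 0, -0.2706], [0.4725, 0.0075, 0.0375, 0, 0, -0.3056]]}' > mv.in && python3 -m handwheel mv.in && echo '{"motion":[[0.05, 0, 0.0125, 0, 0, -0.0032], [0.0963, 0, 0.05, 0, 0, -0.0032], [0.0963, 0, 0.05, 0, 0, -0.0032], [0.0963, 0, 0.05, 0, 0, -0.0032]]}' > mv.in && python3 -m handwheel mv.in
python3 - <<'E'
from h import *
print(rel([472,254,220],down(44)),readout.sense()["joints"].round(2))
for n in("side","top"):
    im,d=cams.capture(n)
    g=cloud(n,d,cams.trace("grater",n)[0]["pixels"])
    h=g[(g[:,2]>222)&(g[:,2]<240)]; print(n,len(h),cv2.minAreaRect(h[:,:2].astype(np.float32)))
E
```

```text
time_s: 3.4
eef_pos: [457.6, 178.8, 370.3]
ee_rot: [0.001, 0.396, 0.918, 0.0]
force: [1.3, -0.0, 0.1]
grip_width: 0.751
grip_force: 0.0
time_s: 3.8
eef_pos: [404.8, 233.1, 330.1]
ee_rot: [0.0, 0.393, 0.919, -0.0]
force: [0.2, -0.6, 0.7]
grip_width: 0.747
grip_force: 0.0
(array([-31.3,  63. , 110.1]), array([-0.   ,  0.   , -0.006])) [ 0.27  0.14  1.51 -0.    1.49 -0.49]
side 337 ((470.515625, 257.6611022949219), (21.73227310180664, 68.47018432617188), 45.63873291015625)
top 1 ((445.5073547363281, 279.4923095703125), (0.0, 0.0), 0.0)
```

Converted, 109 mm is 0.1363, 95 mm is 0.1188.

```bash
echo '{"motion":[[-0.0388, 0.05, 0, 0, 0, 0], [-0.0388, 0.0788, 0, 0, 0, 0], [-0.0388, 0.0788, 0.0375, 0, 0, 0], [-0.0388, 0.0788, 0.0813, 0, 0, 0], [-0.0388, 0.0788, 0.1188, 0, 0, 0], [-0.0388, 0.0788, 0.1363, 0, 0, 0], [-0.0388, 0.0788, 0.1363, 0, 0, 0]]}' > mv.in && python3 -m handwheel mv.in && echo '{"motion":[[0, 0, 0, 0, 0, 0], [0, 0, 0, 0, 0, 0], [0, 0, 0, 0, 0, 0], [0, 0, 0, 0, 0, 0], [0, 0, 0, 0, 0, 0]]}' > mv.in && python3 -m handwheel mv.in 0 40
python3 - <<'E'
from h import *
print(rel([686,-30,0],down(44)),readout.sense()["joints"].round(2))
E
```

```text
time_s: 4.7
eef_pos: [471.9, 253.1, 219.4]
ee_rot: [-0.001, 0.395, 0.919, -0.001]
force: [-0.0, 1.0, 0.7]
grip_width: 0.755
grip_force: 0.0
time_s: 5.2
eef_pos: [472.4, 254.0, 222.0]
ee_rot: [0.001, 0.394, 0.919, 0.001]
force: [-1.2, -0.9, 5.9]
grip_width: 0.24
grip_force: 39.2
(array([-352.7,  -41.6,  222.4]), array([ 0.002,  0.001, -0.007])) [ 0.27  0.36  1.51 -0.    1.27 -0.49]
```

Converted, -138 mm is -0.1725, -125 mm is -0.1563.

```bash
echo '{"motion":[[0, 0, -0.025, 0, 0, 0], [0, 0, -0.0625, 0, 0, 0], [0, 0, -0.1125, 0, 0, 0], [0, 0, -0.1563, 0, 0, 0], [0, 0, -0.1725, 0, 0, 0], [-0.0125, 0, -0.1725, 0, 0, 0], [-0.0375, -0.005, -0.1725, 0, 0, 0], [-0.075, -0.01, -0.1725, 0, 0, 0]]}' > mv.in && python3 -m handwheel mv.in && echo '{"motion":[[-0.0438, -0.005, 0, 0, 0, 0], [-0.0938, -0.01, 0, 0, 0, 0], [-0.1438, -0.0163, 0, 0, 0, 0], [-0.1938, -0.0213, 0, 0, 0, 0], [-0.2438, -0.0275, 0, 0, 0, 0], [-0.2938, -0.0338, 0, 0, 0, 0], [-0.3313, -0.0375, 0, 0, 0, 0], [-0.3525, -0.0413, 0, 0, 0, 0]]}' > mv.in && python3 -m handwheel mv.in && echo '{"motion":[[-0.0075, 0, 0, 0, 0, 0], [-0.0125, 0, 0, 0, 0, 0], [-0.0125, 0, 0, 0, 0, 0], [-0.0125, 0, 0, 0, 0, 0]]}' > mv.in && python3 -m handwheel mv.in
python3 - <<'E'
from h import *
print(rel([686,-30,237],down(44)),readout.sense()["joints"].round(2))
for n in("side","top"):
    im,d=cams.capture(n); cv2.imwrite(f"pics/{n}1.png",im[:,:,::-1])
    try:
        b=cloud(n,d,cams.trace("board",n)[0]["pixels"]); b=b[(b[:,2]>6)&(b[:,2]<22)]
        print("board",cv2.minEnclosingCircle(b[:,:2].astype(np.float32)),np.median(b[:,2]))
        g=cloud(n,d,cams.trace("grater",n)[0]["pixels"]); print(np.percentile(g,[1,50,99],axis=0).round())
    except Exception as e: print(e)
E
```

```text
time_s: 6.0
eef_pos: [507.5, 204.5, 357.4]
ee_rot: [-0.001, 0.393, 0.919, -0.001]
force: [0.6, -0.5, -2.2]
grip_width: 0.24
grip_force: 39.4
time_s: 6.8
eef_pos: [679.2, -25.3, 355.7]
ee_rot: [-0.002, 0.395, 0.919, -0.001]
force: [0.0, 0.4, -2.5]
grip_width: 0.24
grip_force: 39.3
time_s: 7.2
eef_pos: [684.7, -28.4, 359.0]
ee_rot: [-0.0, 0.393, 0.919, 0.0]
force: [-0.2, 0.4, -2.3]
grip_width: 0.239
grip_force: 39.3
(array([ -2. ,  -0.2, 122. ]), array([ 0.   , -0.   , -0.006])) [-0.21  0.69  0.64  0.    1.81 -0.97]
board ((688.6383056640625, -26.006031036376953), 99.81932067871094) 12.491235648342126
[[626. -56. 134.]
 [663.  -0. 244.]
 [738.  32. 369.]]
board ((687.96044921875, 3.2978322505950928), 90.5122299194336) 13.14105263072463
[[646.   5.  14.]
 [666.  16. 197.]
 [754.  32. 324.]]
```

View pics/side1.png

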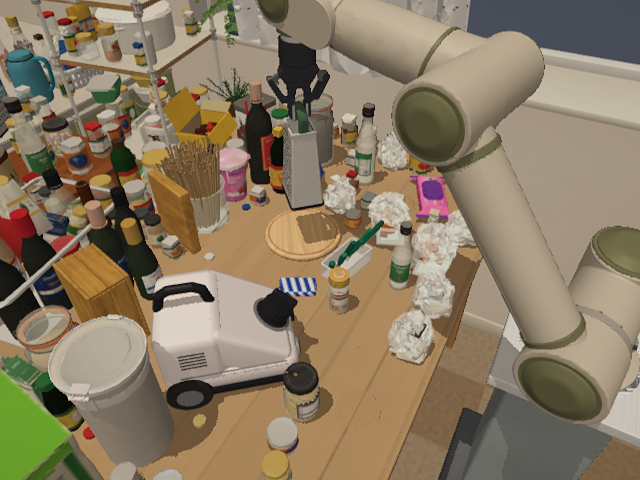

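The grater hangs upright from the gripper at (300,165), above and behind the board at (303,235) in this view. The cap at (275,308) is now uncovered. Next I lower the grater.

```bash
echo '{"motion":[[-0.0013, 0, 0.0438, 0, 0, 0], [-0.0025, 0, 0.0938, 0, 0, 0], [-0.0025, 0, 0.1313, 0, 0, 0], [-0.0025, 0, 0.1438, 0, 0, 0], [-0.0025, 0, 0.1488, 0, 0, 0], [-0.0025, 0, 0.1525, 0, 0, 0], [-0.0025, 0, 0.1525, 0, 0, 0]]}' > mv.in && python3 -m handwheel mv.in
python3 - <<'E'
from h import *
print(rel([686,-30,237],down(44)))
E
```

```text
time_s: 8.2
eef_pos: [686.8, -30.8, 238.2]
ee_rot: [0.001, 0.394, 0.919, 0.0]
force: [0.5, -0.9, -2.0]
grip_width: 0.245
grip_force: 39.3
(array([ 1.1, -0. ,  1.2]), array([ 0.001,  0.002, -0.007]))
```

Converted, 2 mm is 0.0025, 1 mm is 0.0013.

```bash
echo '{"motion":[[0, 0, 0.0013, 0, 0, 0], [0, 0, 0.0025, 0, 0, 0], [0, 0, 0.0025, 0, 0, 0]]}' > mv.in && python3 -m handwheel mv.in; echo '{"motion":[[0, 0, 0.0013, 0, 0, 0], [0, 0, 0.0025, 0, 0, 0], [0, 0, 0.0025, 0, 0, 0]]}' > mv.in && python3 -m handwheel mv.in
```

```text
time_s: 8.5
eef_pos: [686.6, -30.9, 236.2]
ee_rot: [0.001, 0.394, 0.919, 0.0]
force: [-1.0, -1.0, 4.0]
grip_width: 0.24
grip_force: 39.9
time_s: 8.8
eef_pos: [686.8, -30.9, 236.2]
ee_rot: [0.002, 0.394, 0.919, 0.0]
force: [-3.7, -0.3, 12.1]
grip_width: 0.24
grip_force: 40.7
```

Converted, -2 mm is -0.0025.

```bash
echo '{"motion":[[0, 0, -0.0025, 0, 0, 0], [0, 0, -0.0025, 0, 0, 0], [0, 0, -0.0025, 0, 0, 0], [0, 0, -0.0025, 0, 0, 0], [0, 0, -0.0025, 0, 0, 0]]}' > mv.in && python3 -m handwheel mv.in 0.7 && echo '{"motion":[[0, 0, -0.0188, 0, 0, 0], [0, 0, -0.05, 0, 0, 0], [0, 0, -0.1, 0, 0, 0], [0, 0, -0.15, 0, 0, 0], [0, 0, -0.1875, 0, 0, 0]]}' > mv.in && python3 -m handwheel mv.in
python3 - <<'E'
from h import *
from scipy.optimize import least_squares
from scipy.spatial import cKDTree
J={}
for n in("side","top"):
    im,d=cams.capture(n); cv2.imwrite(f"pics/{n}2.png",im[:,:,::-1]); np.save(f"{n}2.npy",d)
    o=cams.trace("cap_grip",n)
    if o:
        c=cloud(n,d,o[0]["pixels"]); np.save(f"cap_{n}.npy",c); print(n,o[0]["p"],len(c),np.percentile(c,[1,50,99],axis=0).round().tolist())
    sp=cams.spot_point("cap_grip",n); c0=cams.calibration(n)
    if sp: J[n]=(c0["position"],world(n,sp[0]["uv"],1.)[0]-c0["position"]); print(sp[0])
    s=cloud(n,d,cams.trace("steam_cleaner",n)[0]["pixels"]); s=s[(s[:,2]>185)&(s[:,2]<200)]
    print("cleaner top",cv2.minAreaRect(s[:,:2].astype(np.float32)))
    g=cloud(n,d,cams.trace("grater",n)[0]["pixels"]); print("grater",np.percentile(g,[1,50,99],axis=0).round().tolist())
if len(J)==2:
    (p,a),(q,b)=J.values(); t=np.linalg.lstsq(np.c_[a,-b],q-p,rcond=None)[0]; print(p+t[0]*a,q+t[1]*b)
a=cv2.imread("pics/side2.png")[270:345,240:320]; b=cv2.imread("pics/top2.png")[230:285,205:275]
cv2.imwrite("pics/cap2.png",np.hstack([cv2.resize(a,(420,400),interpolation=2),cv2.resize(b,(380,400),interpolation=2)]))
E
```

```text
time_s: 9.3
eef_pos: [686.3, -30.7, 234.6]
ee_rot: [-0.0, 0.394, 0.919, -0.0]
force: [1.1, -0.4, 0.2]
grip_width: 0.703
grip_force: 0.0
time_s: 9.8
eef_pos: [686.1, -30.6, 387.8]
ee_rot: [0.001, 0.394, 0.919, 0.0]
force: [0.0, -0.9, 0.0]
grip_width: 0.699
grip_force: 0.0
side 0.77 796 [[515.0, 289.0, 124.0], [539.0, 309.0, 151.0], [570.0, 333.0, 175.0]]
{'uv': [282.3, 296.1], 'p': 0.77}
cleaner top ((669.6856079101562, 411.015625), (113.08516693115234, 156.78775024414062), 40.88134765625)
grater [[630.0, -59.0, 16.0], [667.0, -3.0, 129.0], [738.0, 29.0, 246.0]]
top 0.55 426 [[512.0, 276.0, 105.0], [541.0, 301.0, 151.0], [574.0, 330.0, 177.0]]
{'uv': [244.1, 257.4], 'p': 0.92}
cleaner top ((666.4349365234375, 406.17230224609375), (111.26917266845703, 163.35411071777344), 40.18455123901367)
grater [[538.0, -13.0, 12.0], [665.0, 10.0, 93.0], [760.0, 56.0, 442.0]]
[539.41361243 295.79059954 162.74902685] [533.20636888 294.52943451 160.48998185]
```

View pics/cap2.png

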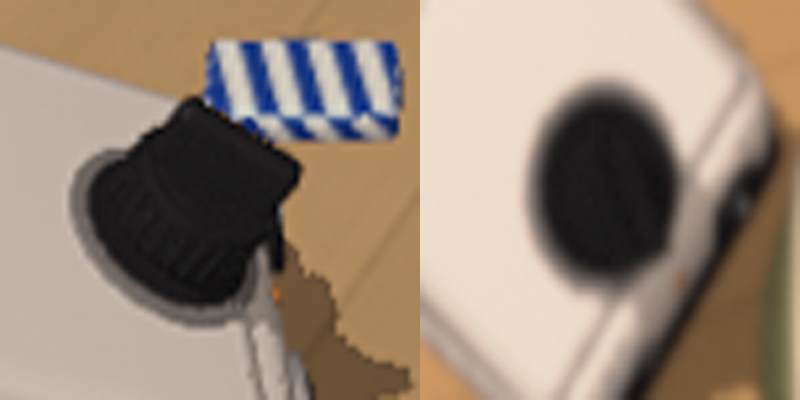

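The crop shows the black cap with its wing: in the left (side) half the wing's top edge runs from about (190,105) to (295,170). Next I fit axis position and wing angle to the depth cloud.

```bash
cat > fit.py <<'E'
from h import *
from scipy.optimize import least_squares
from scipy.spatial import cKDTree
YAW=np.radians(40.5); TILT=np.radians(35)
f=np.array([-np.cos(YAW),-np.sin(YAW),0]); ax=f*np.sin(TILT)+np.array([0,0,np.cos(TILT)])
e2=np.cross([0,0,1],f); e1=np.cross(e2,ax)   # e1 down-slope (front), e2 lateral; e1 x e2 = ax
F=np.array([e1,e2,ax])
def sdbox(p,h):
    q=np.abs(p)-h; return np.linalg.norm(np.maximum(q,0),axis=1)+np.minimum(q.max(1),0)
def sdcyl(p,r,z0,z1):
    q=np.c_[np.hypot(p[:,0],p[:,1])-r,np.abs(p[:,2]-(z0+z1)/2)-(z1-z0)/2]
    return np.linalg.norm(np.maximum(q,0),axis=1)+np.minimum(q.max(1),0)
def sd(x,P):
    p=(P-x[:3])@F.T; c,s=np.cos(x[3]),np.sin(x[3])
    w=np.c_[c*p[:,0]+s*p[:,1],-s*p[:,0]+c*p[:,1],p[:,2]+10.5]
    return np.minimum(sdbox(w,np.array([26,7,12.5])),sdcyl(p,28,-43,-23))
def fit(P,g=(537,296,162)):
    best=[]
    for t in np.arange(0,np.pi,np.pi/8):
        r=least_squares(sd,[*g,t],args=(P,),loss="soft_l1",f_scale=2.,x_scale=[1,1,1,.05]); best.append((r.cost,r.x))
    best.sort(key=lambda b:b[0]); return best
def pose(x,psi_deg=0):
    "tool pose: z=-ax, y across the wing (wing turned by psi)"
    t=x[3]+np.pi/2+np.radians(psi_deg); y=np.cos(t)*e1+np.sin(t)*e2; z=-ax
    return R.from_matrix(np.array([np.cross(y,z),y,z]).T)
E
python3 - <<'E'
from fit import *
for k in("side","top"):
    P=np.load(f"cap_{k}.npy")
    if k=="top": c=np.median(P,axis=0); P=P[np.linalg.norm(P-c,axis=1)<45]
    for c,x in fit(P)[:4]: print(k,round(c,1),x.round(2), "deg",np.degrees(x[3]).round(1)%180)
print("ax",ax.round(3))
E
```

```text
side 549.4 [ 5.3378e+02  2.9171e+02  1.6285e+02 -4.0000e-01] deg 157.3
side 549.4 [ 5.3378e+02  2.9171e+02  1.6285e+02 -4.0000e-01] deg 157.3
side 549.4 [ 5.3378e+02  2.9171e+02  1.6285e+02 -4.0000e-01] deg 157.3
side 549.4 [ 5.3378e+02  2.9171e+02  1.6285e+02 -4.0000e-01] deg 157.3
top 523.2 [532.44 290.64 163.32   2.74] deg 157.1
top 523.2 [ 5.3244e+02  2.9064e+02  1.6332e+02 -4.0000e-01] deg 157.1
top 523.2 [ 5.3244e+02  2.9064e+02  1.6332e+02 -4.0000e-01] deg 157.1
top 523.2 [ 5.3244e+02  2.9064e+02  1.6332e+02 -4.0000e-01] deg 157.1
ax [-0.436 -0.373  0.819]
```

```bash
cat >> fit.py <<'E'
X0=np.array([533.1,291.2,163.1,-0.398])
def ik6(p,r,d=250,off=120):
    z=r.apply([0,0,1]); w=np.array(p)-d*z; j1=np.arctan2(w[1],w[0])-np.arcsin(off/np.hypot(w[0],w[1]))
    out=[]
    for s in np.arange(1.2,2.4,.3):   # s=j2+j3
        M=(R.from_euler('y',-s)*R.from_euler('z',-j1)*r*R.from_euler('z',-np.pi/2)).as_euler('ZYZ'); out.append(M.round(2).tolist())
    return round(j1,2),out
E
python3 - <<'E'
from fit import *
s=readout.sense(); print(s["joints"].round(2), ik6(s["eef_pos"],rot(s["ee_rot"])))
for psi in(0,180): 
    r=pose(X0,psi); print(psi,ik6(X0[:3],r)); print(rel(X0[:3]+200*ax,r))
E
```

```text
[-0.21  0.72  0.54 -0.    1.89 -0.98] (np.float64(-0.22), [[-0.0, 1.94, -0.98], [-0.0, 1.64, -0.98], [-0.0, 1.34, -0.98], [-0.0, 1.04, -0.98]])
0 (np.float64(0.18), [[0.3, 1.41, 1.47], [0.33, 1.12, 1.37], [0.4, 0.84, 1.25], [0.56, 0.57, 1.03]])
(array([344.9,  -3.4,  57.6]), array([-0.419,  0.593,  1.949]))
180 (np.float64(0.18), [[0.3, 1.41, -1.67], [0.33, 1.12, -1.77], [0.4, 0.84, -1.89], [0.56, 0.57, -2.11]])
(array([344.9,  -3.4,  57.6]), array([-0.526, -0.372, -1.082]))
```

Converted, 345 mm is 0.4313, 312 mm is 0.39, -1.08 rad is -0.3438.

```bash
echo '{"motion":[[0.0375, 0, 0, -0.0159, -0.0127, -0.0318], [0.0938, 0, 0.01, -0.0382, -0.0255, -0.0764], [0.15, 0, 0.0188, -0.0573, -0.0414, -0.121], [0.21, -0.0013, 0.0313, -0.0796, -0.0573, -0.1655], [0.27, -0.0025, 0.0438, -0.1019, -0.0732, -0.2101], [0.33, -0.0038, 0.0563, -0.1241, -0.0891, -0.2546], [0.39, -0.0038, 0.065, -0.1464, -0.105, -0.2992], [0.4313, -0.0038, 0.0725, -0.1674, -0.1184, -0.3438]]}' > mv.in && python3 -m handwheel mv.in 0.8 && echo '{"motion":[[0, 0, 0, 0, 0, 0], [0, 0, 0, 0, 0, 0]]}' > mv.in && python3 -m handwheel mv.in
python3 - <<'E'
from fit import *
print(readout.sense()["joints"].round(2),rel(X0[:3]+60*ax,pose(X0,180)))
E
```

```text
time_s: 11.1
eef_pos: [443.7, 218.7, 326.6]
ee_rot: [0.24, -0.103, 0.954, 0.146]
force: [0.9, 1.1, 1.0]
grip_width: 0.801
grip_force: 0.0
time_s: 11.3
eef_pos: [446.2, 217.0, 327.2]
ee_rot: [0.239, -0.099, 0.955, 0.146]
force: [0.8, 0.4, 1.0]
grip_width: 0.799
grip_force: 0.0
[ 0.07 -0.07  1.83  0.38  0.93 -1.87] (array([ -3.1,   6.4, 139.8]), array([-0.046, -0.027, -0.092]))
```

Converted, 140 mm is 0.175, 115 mm is 0.1438, -0.092 rad is -0.0293.

```bash
echo '{"motion":[[-0.0038, 0.0075, 0.0375, -0.0146, -0.0086, -0.0293], [-0.0038, 0.0075, 0.0938, -0.0146, -0.0086, -0.0293], [-0.0038, 0.0075, 0.1438, -0.0146, -0.0086, -0.0293], [-0.0038, 0.0075, 0.175, -0.0146, -0.0086, -0.0293], [-0.0038, 0.0075, 0.175, -0.0146, -0.0086, -0.0293]]}' > mv.in && python3 -m handwheel mv.in
python3 - <<'E'
from fit import *
print(readout.sense()["joints"].round(2),rel(X0[:3],pose(X0,180)))
for n in("side","top"):
    im,d=cams.capture(n); cv2.imwrite(f"pics/{n}3.png",im[:,:,::-1])
    g=cams.trace("grater",n)
    if g: print(n,g[0]["p"],np.percentile(cloud(n,d,g[0]["pixels"]),[1,50,99],axis=0).round().tolist())
E
```

```text
time_s: 11.8
eef_pos: [507.7, 268.4, 208.5]
ee_rot: [0.253, -0.146, 0.943, 0.158]
force: [-0.1, 0.4, 0.5]
grip_width: 0.801
grip_force: 0.0
[ 0.15  0.23  1.85  0.55  0.61 -2.11] (array([-1.8,  1.5, 56.7]), array([ 0.   , -0.006, -0.002]))
side 0.97 [[632.0, -61.0, 15.0], [668.0, -3.0, 131.0], [742.0, 30.0, 246.0]]
top 0.8 [[626.0, -85.0, 13.0], [663.0, -22.0, 137.0], [731.0, 24.0, 249.0]]
```

View pics/side3.png

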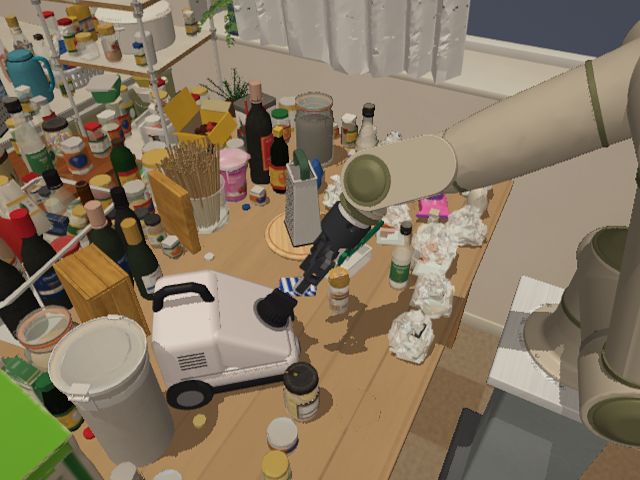

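The grater stands upright on the board at (300,210), and the open fingers are lined up over the cap at (275,300). I move in along the axis and grip the wing.

Converted, 56 mm is 0.07, 50 mm is 0.0625, -0.006 rad is -0.0019.

```bash
echo '{"motion":[[-0.0025, 0.0019, 0.025, 0, -0.0019, 0], [-0.0025, 0.0019, 0.05, 0, -0.0019, 0], [-0.0025, 0.0019, 0.0625, 0, -0.0019, 0], [-0.0025, 0.0019, 0.07, 0, -0.0019, 0], [-0.0025, 0.0019, 0.07, 0, -0.0019, 0]]}' > mv.in && python3 -m handwheel mv.in && echo '{"motion":[[0, 0, 0, 0, 0, 0], [0, 0, 0, 0, 0, 0], [0, 0, 0, 0, 0, 0], [0, 0, 0, 0, 0, 0], [0, 0, 0, 0, 0, 0]]}' > mv.in && python3 -m handwheel mv.in 0 50
python3 - <<'E'
from fit import *
s=readout.sense();print(s["joints"].round(2),rel(X0[:3],pose(X0,180)),s["wrist_torque"])
E
```

```text
time_s: 12.5
eef_pos: [532.7, 291.2, 167.5]
ee_rot: [0.259, -0.146, 0.942, 0.158]
force: [-0.2, 0.0, 0.8]
grip_width: 0.798
grip_force: 0.0
time_s: 13.0
eef_pos: [532.9, 290.6, 167.6]
ee_rot: [0.259, -0.146, 0.942, 0.158]
force: [-1.4, -7.0, 3.4]
grip_width: 0.15
grip_force: 50.6
[ 0.19  0.35  1.81  0.61  0.51 -2.16] (array([ 2.2, -0.5,  4. ]), array([-0.001,  0.007,  0.001])) [-1.02375486  0.39301609 -0.38843519]
```

Converted, 3.5 mm is 0.0044, 2 mm is 0.0025.

```bash
echo '{"motion":[[0, 0, 0, 0, 0, 0], [0, 0, 0, 0, 0, 0], [0, 0, 0, 0, 0, 0], [0.0025, -0.0006, 0.0025, 0, 0, 0], [0.0025, -0.0006, 0.0044, 0, 0, 0], [0.0025, -0.0006, 0.0044, 0, 0, 0]]}' > mv.in && python3 -m handwheel mv.in 0.5 && echo '{"motion":[[0, 0, 0, 0, 0, 0], [0, 0, 0, 0, 0, 0], [0, 0, 0, 0, 0, 0], [0, 0, 0, 0, 0, 0]]}' > mv.in && python3 -m handwheel mv.in 0 60
python3 - <<'E'
from fit import *
s=readout.sense();print(rel(X0[:3],pose(X0,180)),s["wrist_torque"])
E
```

```text
time_s: 13.6
eef_pos: [532.6, 291.8, 162.8]
ee_rot: [0.258, -0.146, 0.942, 0.158]
force: [0.4, 1.0, -0.4]
grip_width: 0.499
grip_force: 0.0
time_s: 14.0
eef_pos: [532.9, 291.3, 163.2]
ee_rot: [0.259, -0.146, 0.942, 0.158]
force: [-1.9, -4.3, 0.9]
grip_width: 0.149
grip_force: 60.9
(array([-0.1, -0.2,  0.2]), array([-0.   ,  0.006,  0.001])) [-0.73145618  0.3419182  -0.22302655]
```

Converted, 1 mm is 0.0013, 0.9 mm is 0.0011, 0.78 rad is 0.2483.

```bash
echo '{"motion":[[0, 0, 0.0001, 0, 0, 0.0255], [0, 0, 0.0003, 0, 0, 0.0573], [0, 0, 0.0005, 0, 0, 0.0891], [0, 0, 0.0006, 0, 0, 0.121], [0, 0, 0.0008, 0, 0, 0.1528], [0, 0, 0.001, 0, 0, 0.1846], [0, 0, 0.0011, 0, 0, 0.2165], [0, 0, 0.0013, 0, 0, 0.2483]]}' > mv.in && python3 -m handwheel mv.in
python3 - <<'E'
from fit import *
s=readout.sense();print(s["joints"].round(2),rel(X0[:3],pose(X0,180)),s["wrist_torque"],rot(s["ee_rot"]).inv().apply(s["wrist_torque"]))
E
```

```text
time_s: 14.8
eef_pos: [533.4, 291.9, 162.7]
ee_rot: [0.179, 0.224, 0.926, 0.245]
force: [-0.6, -2.5, 0.4]
grip_width: 0.15
grip_force: 60.6
[ 0.2   0.36  1.81  0.63  0.5  -1.38] (array([-0.2, -0.4, -0.8]), array([ 0.002,  0.006, -0.783])) [-5.01842881e-01  1.08713546e-01 -1.03815167e-04] [ 0.47390778 -0.0796807  -0.18090696]
```

Converted, 1 mm is 0.0013, 0.9 mm is 0.0011, 0.18 rad is 0.0573.

```bash
echo '{"motion":[[0, 0, 0.0001, 0, 0, 0.0255], [0, 0, 0.0003, 0, 0, 0.0573], [0, 0, 0.0005, 0, 0, 0.0891], [0, 0, 0.0006, 0, 0, 0.121], [0, 0, 0.0008, 0, 0, 0.1528], [0, 0, 0.001, 0, 0, 0.1846], [0, 0, 0.0011, 0, 0, 0.2165], [0, 0, 0.0013, 0, 0, 0.2483]]}' > mv.in && python3 -m handwheel mv.in
python3 - <<'E'
from fit import *
s=readout.sense();print(s["joints"].round(2),rel(X0[:3],pose(X0,180)),rot(s["ee_rot"]).inv().apply(s["wrist_torque"]))
E
echo '{"motion":[[0, 0, 0, 0, 0, 0.0159], [0, 0, 0, 0, 0, 0.0318]]}' > mv.in && python3 -m handwheel mv.in
python3 - <<'E'
from fit import *
s=readout.sense();print(rot(s["ee_rot"]).inv().apply(s["wrist_torque"]),rot(s["ee_rot"]).inv().apply(s["force"]))
E
```

```text
time_s: 15.6
eef_pos: [534.1, 292.3, 162.0]
ee_rot: [0.073, 0.559, 0.771, 0.295]
force: [1.8, -0.6, 1.6]
grip_width: 0.149
grip_force: 60.5
[ 0.2   0.36  1.81  0.63  0.5  -0.61] (array([-0.4, -0.5, -1.7]), array([ 0.005,  0.006, -1.563])) [ 0.05058379 -0.49294122 -0.15885572]
time_s: 15.8
eef_pos: [534.2, 292.3, 162.0]
ee_rot: [0.058, 0.597, 0.743, 0.298]
force: [1.0, -1.2, -0.1]
grip_width: 0.152
grip_force: 60.2
[-0.10933065 -0.47242012 -0.18977735] [-1.43076601  0.68439847  0.09681807]
```

```bash
cat > t.py <<'E'
from fit import *
s=readout.sense();q=rot(s["ee_rot"]).inv();print("T",q.apply(s["wrist_torque"]).round(2),"F",q.apply(s["force"]).round(1),"turn",rel(X0[:3],pose(X0,180))[1][2],s["joints"][5].round(2))
E
echo '{"motion":[[0, 0, 0.0001, 0, 0, 0.0318]]}' > mv.in && python3 -m handwheel mv.in >/dev/null; python3 t.py
echo '{"motion":[[0, 0, 0.0001, 0, 0, 0.0318]]}' > mv.in && python3 -m handwheel mv.in >/dev/null; python3 t.py
echo '{"motion":[[0, 0, 0.0001, 0, 0, 0.0318]]}' > mv.in && python3 -m handwheel mv.in >/dev/null; python3 t.py
echo '{"motion":[[0, 0, 0.0001, 0, 0, 0.0318]]}' > mv.in && python3 -m handwheel mv.in >/dev/null; python3 t.py
echo '{"motion":[[0, 0, 0.0001, 0, 0, 0.0318]]}' > mv.in && python3 -m handwheel mv.in >/dev/null; python3 t.py
echo '{"motion":[[0, 0, 0.0001, 0, 0, 0.0318]]}' > mv.in && python3 -m handwheel mv.in >/dev/null; python3 t.py
```

```text
T [-0.21 -0.47 -0.2 ] F [-1.9  2.5  0.6] turn -1.762 -0.41
T [-0.3  -0.48 -0.52] F [-1.4  3.3  0.1] turn -1.863 -0.31
T [-0.41 -0.59 -1.07] F [-2.3  3.8 -0.4] turn -1.961 -0.21
T [-0.51 -0.62 -1.4 ] F [-1.3  5.8 -0.3] turn -2.06 -0.11
T [-0.21 -0.75  0.  ] F [-2.4  1.4 -4.2] turn -2.163 -0.01
T [-0.33 -0.67 -0.12] F [-2.6  2.4 -5.5] turn -2.263 0.09
```

Converted, 0.1 rad is 0.0318.

```bash
echo '{"motion":[[0, 0, 0, 0, 0, 0.0318]]}' > mv.in && python3 -m handwheel mv.in |grep -E "width|grip_f"; python3 t.py
echo '{"motion":[[0, 0, 0, 0, 0, 0.0318]]}' > mv.in && python3 -m handwheel mv.in |grep -E "width|grip_f"; python3 t.py
echo '{"motion":[[0, 0, 0, 0, 0, 0.0318]]}' > mv.in && python3 -m handwheel mv.in |grep -E "width|grip_f"; python3 t.py
```

```text
grip_width: 0.149
grip_force: 61.1
T [-0.57 -0.71 -0.38] F [-1.2  3.7 -4.9] turn -2.363 0.19
grip_width: 0.147
grip_force: 61.7
T [-0.75 -0.68 -0.76] F [-1.5  5.  -3.2] turn -2.462 0.29
grip_width: 0.149
grip_force: 61.0
T [-0.67 -0.65 -0.13] F [-0.2  3.9 -4.3] turn -2.562 0.39
```

Converted, -150 mm is -0.1875, -130 mm is -0.1625.

```bash
echo '{"motion":[[0, 0, 0, 0, 0, 0], [0, 0, 0, 0, 0, 0], [0, 0, 0, 0, 0, 0], [0, 0, 0, 0, 0, 0], [0, 0, 0, 0, 0, 0], [0, 0, 0, 0, 0, 0]]}' > mv.in && python3 -m handwheel mv.in 0.7 | tail -2; echo '{"motion":[[0, 0, -0.0188, 0, 0, 0], [0, 0, -0.0563, 0, 0, 0], [0, 0, -0.1125, 0, 0, 0], [0, 0, -0.1625, 0, 0, 0], [0, 0, -0.1875, 0, 0, 0], [0, 0, -0.1875, 0, 0, 0]]}' > mv.in && python3 -m handwheel mv.in | head -2;python3 - <<'E'
from fit import *
for k in("side","top"):
    im,d=cams.capture(k); cv2.imwrite(f"pics/{k}4.png",im[:,:,::-1])
    o=cams.trace("cap_grip",k)
    if not o: print(k,"none"); continue
    P=cloud(k,d,o[0]["pixels"]); c=np.median(P,axis=0); P=P[np.linalg.norm(P-c,axis=1)<45]
    for c,x in fit(P)[:2]: print(k,len(P),round(c,1),x.round(2),np.degrees(x[3]).round(1)%180)
a=cv2.imread("pics/side4.png")[230:380,220:420]; cv2.imwrite("pics/c4.png",cv2.resize(a,(800,600),interpolation=2))
E
python3 t.py
```

```text
grip_width: 0.698
grip_force: 0.0
time_s: 17.9
eef_pos: [467.9, 236.2, 286.1]
side 756 459.1 [534.96 292.53 161.08   3.32] 10.300000000000011
side 756 459.1 [534.96 292.53 161.08   3.32] 10.300000000000011
top 429 681.6 [533.55 291.25 160.94   3.31] 9.699999999999989
top 429 681.6 [5.3355e+02 2.9125e+02 1.6094e+02 1.7000e-01] 9.7
T [ 0.05 -0.25  0.02] F [-0.9  0.3  0.7] turn -2.56 0.5
```

View pics/c4.png

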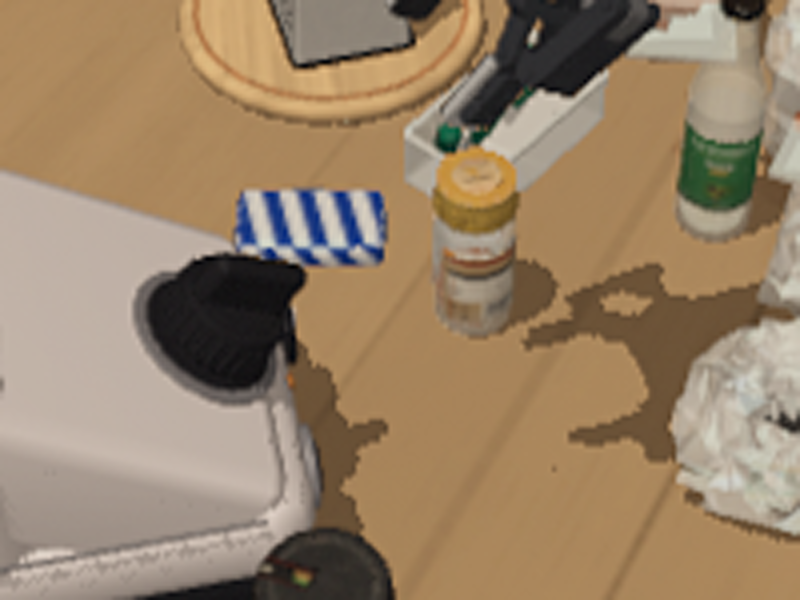

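The crop shows the wing near (250,280), turned by the full 2.56 rad without slipping. The torque rose and then dropped twice, which fits the ratchet clicking at the stop. The grater's foot is still on the board at (340,40), and the fingers are clear of everything. I hand in.

```bash
python3 -c "
from rig import order; print(order.finish_job())"
```

```text
the job is handed in; nothing more can be done
None
```

I handed the job in: the grater stands upright near the middle of the board, and the cap was turned 2.56 rad clockwise to its stop with the ratchet clicking; the hand-in gave no verdict.

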